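# Paint bottles back on their drip trays

## Task

Tidy the sneaker-painting table: stand each of the four paint bottles upright inside the round drip tray of its own colour and size (large yellow, small yellow, large blue, small blue) and flat on its floor. Keep the bottles upright, set them down gently without dropping them, let go of them, and leave the sneaker and the cup of brushes where they are.

Things in the scene. Friction and masses are not known exactly. Their poses are not given: they have to be found in the camera images.
- large_yellow_bottle: Large yellow paint bottle, loose, standing upright, about 160 g: round rigid body 58 mm in diameter, straight-sided from the underside up to 80 mm, then a short conical shoulder and a black round cap 26 mm in diameter, 17 mm of which show; 105 mm tall in all. Seen from above: a black disc in a yellow ring. Origin: centre of the underside; z up along the bottle. Yaw is meaningless.
- large_yellow_tray: Large round yellow drip tray, fixed to the table: 86 mm outside diameter, 80 mm inside, rim 12 mm high and 3 mm thick, flat inner floor 4 mm above the table. Belongs to the large yellow bottle. Origin: centre of the underside, on the table; z up. Yaw is meaningless.
- large_blue_bottle: Large blue paint bottle, loose, standing upright, about 160 g: round rigid body 58 mm in diameter, straight-sided from the underside up to 80 mm, then a short conical shoulder and a black round cap 26 mm in diameter, 17 mm of which show; 105 mm tall in all. Seen from above: a black disc in a blue ring. Origin: centre of the underside; z up along the bottle. Yaw is meaningless.
- large_blue_tray: Large round blue drip tray, fixed to the table: 86 mm outside diameter, 80 mm inside, rim 12 mm high and 3 mm thick, flat inner floor 4 mm above the table. Belongs to the large blue bottle. Origin: centre of the underside, on the table; z up. Yaw is meaningless.
- small_yellow_bottle: Small yellow paint bottle, loose, standing upright, about 50 g: round rigid body 34 mm in diameter, straight-sided from the underside up to 62 mm, then a short conical shoulder and a black round cap 20 mm in diameter, 15 mm of which show; 85 mm tall in all. Seen from above: a black disc in a yellow ring. Origin: centre of the underside; z up along the bottle. Yaw is meaningless.
- small_yellow_tray: Small round yellow drip tray, fixed to the table: 60 mm outside diameter, 54 mm inside, rim 12 mm high and 3 mm thick, flat inner floor 4 mm above the table. Belongs to the small yellow bottle. Origin: centre of the underside, on the table; z up. Yaw is meaningless.
- small_blue_bottle: Small blue paint bottle, loose, standing upright, about 50 g: round rigid body 34 mm in diameter, straight-sided from the underside up to 62 mm, then a short conical shoulder and a black round cap 20 mm in diameter, 15 mm of which show; 85 mm tall in all. Seen from above: a black disc in a blue ring. Origin: centre of the underside; z up along the bottle. Yaw is meaningless.
- small_blue_tray: Small round blue drip tray, fixed to the table: 60 mm outside diameter, 54 mm inside, rim 12 mm high and 3 mm thick, flat inner floor 4 mm above the table. Belongs to the small blue bottle. Origin: centre of the underside, on the table; z up. Yaw is meaningless.
- sneaker: Half-painted white sneaker with orange and purple paint, loose, standing on its sole beyond the work: 270 mm long, 98 mm wide, about 125 mm tall. Leave it alone. Origin: centre of the sole's underside; x towards the toe, z up.
- brush_cup: White cup of paint brushes, loose, standing beyond the work: 74 mm in diameter, 95 mm tall, the brushes reach to 196 mm. Leave it alone. Origin: centre of the underside; z up.
There are look-alikes about, which are no part of the job. Leave any pink or turquoise look-alike of the large_yellow_bottle alone.

How it is judged (in metres and radians):
At the end, for the whole second after the job is handed in: Each bottle stands in the tray of its own colour and size: axis within 14 mm of the tray's centre, underside on the tray's floor (0 to 8 mm above the table), upright within 0.1 rad, at rest and released (horizontal distance between large_yellow_bottle and large_yellow_tray below 0.014 m and z of large_yellow_bottle in the frame of large_yellow_tray between 0 and 0.008 m and angle between each of large_yellow_bottle, large_blue_bottle, small_yellow_bottle, small_blue_bottle's own z axis and vertical below 0.1 rad and linear speed of each of large_yellow_bottle, large_blue_bottle, small_yellow_bottle, small_blue_bottle below 0.02 m/s and angular speed of each of large_yellow_bottle, large_blue_bottle, small_yellow_bottle, small_blue_bottle below 0.2 rad/s and horizontal distance between large_blue_bottle and large_blue_tray below 0.014 m and z of large_blue_bottle in the frame of large_blue_tray between 0 and 0.008 m and horizontal distance between small_yellow_bottle and small_yellow_tray below 0.014 m and z of small_yellow_bottle in the frame of small_yellow_tray between 0 and 0.008 m and horizontal distance between small_blue_bottle and small_blue_tray below 0.014 m and z of small_blue_bottle in the frame of small_blue_tray between 0 and 0.008 m); the robot touches nothing.
It fails at once if a bottle is tipped more than 34 degrees (angle between any of large_yellow_bottle, large_blue_bottle, small_yellow_bottle, small_blue_bottle's own z axis and vertical above 0.6 rad).
It fails at once if a bottle is dropped or thrown: it moves faster than 0.7 m/s (a fall of 25 mm) with no finger on it ((linear speed of large_yellow_bottle above 0.7 m/s and contact force between large_yellow_bottle and the fingers below 0.05 N) or (linear speed of large_blue_bottle above 0.7 m/s and contact force between large_blue_bottle and the fingers below 0.05 N) or (linear speed of small_yellow_bottle above 0.7 m/s and contact force between small_yellow_bottle and the fingers below 0.05 N) or (linear speed of small_blue_bottle above 0.7 m/s and contact force between small_blue_bottle and the fingers below 0.05 N)).
It fails at once if the sneaker is pushed more than 20 mm or tipped (distance of sneaker from where it was at the start of the episode above 0.02 m or angle between sneaker's own z axis and vertical above 0.2 rad).
It fails at once if the brush cup is pushed more than 20 mm or tipped (distance of brush_cup from where it was at the start of the episode above 0.02 m or angle between brush_cup's own z axis and vertical above 0.2 rad).
It also fails if it takes over 96 s, if anything falls off the work surface, if the arm or the gripper's body presses on something with over 40 N, if the wrist force passes 120 N, or if a joint passes its speed limit or range.

## Robot

A 6-joint arm with a two-finger parallel gripper is mounted at the origin on the work surface. World frame = base frame: x ahead of the robot, y to its left, z up, the work surface at z = 0. Lengths are in m, angles in degrees, forces in N, time in s.
With the tool pointing down it reaches from about 0.4 to 0.825 m from the base axis. Payload 7 kg.
Tool frame: the origin (TCP) lies midway between the tips of the shut fingers; the grasp point (between the pads) lies ctrl.tcp_to_grasp behind it (ctrl.tcp_to_grasp is the distance from the TCP to the grasp point, in m); z points along the fingers, y is the line along which they close (so a half turn about z gives the same grasp; the last joint's range is limited). The gripper opens to 88 mm and grips with 3 to 60 N. Pads are 19 mm wide; open, the fingers measure 130 mm over their backs; the gripper's body (78 mm by 193 mm) begins 47 mm behind the grasp point.
Start: joints at [-55.056, 20.546, 0.682, 0, -70.136, -16.507], TCP at [0.213, -0.64, 0.203] pointing down, gripper open.
Joint ranges: [-176.03, 176.03], [-82.01, 121.73], [-58.28, 71.71], [-173.87, 95.51], [-174.79, -0.11], [-173.66, 173.66]. Speed limits (degrees/s): [136.94, 136.94, 172.46, 180, 180, 180].

## Interface

Orientations are given as [roll, pitch, yaw] about the fixed x, y, z axes, in that order (R = Rz(yaw) Ry(pitch) Rx(roll)).
In Python, from plant import ctrl, imaging, close_job gives the robot as it stands.
- The arm moves only by the shell command python3 -m crank 'ROWS'. ROWS is JSON, a list of rows, each a list of 3 entries, a list of its own where there are three numbers: the shift along the world's x, y, z in m, then the turn, a rotation vector about the world's x, y, z in degrees, then the opening, from -1 (shut) to 1 (fully open), so that 0 is half open. A call has 1 to 12 rows; each row shifts and turns the commanded pose from where the row before left it; what a row does not reach is not made up. A row lasts 1/10 s, in which the tool goes at most 50 mm and 8.59 degrees, less where a joint would pass 70% of its speed; a pose out of reach is approached as far as the arm can. A call is refused whole if a number of a shift passes 0.05 or a number of a turn 8.59, either way. A call with a gripper value outside its range is refused whole. The fingers move at their own pace and stop on an object; the grip force is fixed at half the most. Time passes only in rows, so rows that do not move let the fingers close. It gives the time, the measured TCP pose, the force, the opening and the grip force at its end, in the units of the state.
- ctrl.get_obs(): the state, without advancing time (a new reading comes with each control period).
- imaging.snapshot(name): name is "scene" or "top" or "wrist"; returns (picture, depth): 400x640x3 uint8, blue, green, red; 400x640 float32, m along the optical axis (not along the pixel's ray), 0 where there is no reading.
- imaging.camera_model(name): a dict with "mtx" (3x3 intrinsics, pixels), "R" (3x3) and "t" (3): a world point X has camera coordinates R X + t. Camera axes: x right, y down, z forward; pixel columns grow to the right and rows downward; lengths in m; the calibration is good to about 2 mm. A picture is of the moment at which its call begins: read the wrist's pose just before it. camera_model takes no time and is no camera call; for the wrist camera it gives the pose at the moment of the call.
- close_job(): hands the job in; it is judged then, once.
The state is a dict: "clock": time; "joint_pos": joint angles; "qvel": joint speeds; "tau": joint torques, N m; "tool_pos": TCP position; "orientation": TCP orientation; "force": force on the tool from outside, world axes, zero at the start; "moment": the same for the moment, N m; "opening": finger opening in m; "gripper_force": force on a finger pad.
Only numpy, scipy, OpenCV 4.12 (cv2) and the standard library are available. Lean on these libraries where they do the work, as an engineer would, in place of code of your own. Each camera call takes 0.05 s, during which the arm holds its last target. There are 200 camera calls.

## Working session

There is one attempt and no reset: what is moved stays moved. The work goes in short steps, Python scripts to look and compute and a shell command to move; the robot and the scene stay as the last step left them, time stands still between calls to the robot, and variables do not carry over. Pictures are saved under pics/ and viewed, at most 14 in all, crops included, and the job is handed in when it is done.

```bash
mkdir -p pics; ls; python3 - <<'E'
from plant import ctrl, imaging
import cv2, numpy as np
print(ctrl.get_obs(), ctrl.tcp_to_grasp)
for n in("top","scene"):
    p,d=imaging.snapshot(n); cv2.imwrite(f"pics/{n}0.png",p); np.save(f"{n}0.npy",d)
    m=imaging.camera_model(n); print(n,m, -m["R"].T@m["t"])
E
```

```text
pics
{'clock': 0.0, 'joint_pos': array([-5.50550650e+01,  2.05920329e+01,  6.34509263e-01, -2.01231526e-02,
       -7.01355395e+01, -1.65064184e+01]), 'qvel': array([ 0.11603671, -0.04735436,  0.09423894,  0.00726193, -0.01209533,
       -0.06575526]), 'tau': array([-4.81436982e-04, -5.82714915e+01,  2.93051952e+01,  6.99681357e+00,
        6.84410290e-03, -1.57301256e-04]), 'tool_pos': array([ 0.21329678, -0.63986437,  0.20172155]), 'orientation': array([ 1.79905397e+02, -8.30648992e-03, -1.61568330e+02]), 'force': array([ 0.50395239,  0.34729064, -0.0298826 ]), 'moment': array([ 0.04037318, -0.03190103, -0.00966094]), 'gripper_force': 0.0, 'opening': 0.08788700251729181} 0.0188
top {'mtx': array([[362.15493342,   0.        , 319.5005928 ],
       [  0.        , 362.15493342, 203.24393708],
       [  0.        ,   0.        ,   1.        ]]), 'R': array([[ 0.13581712, -0.99071945,  0.00535486],
       [-0.97008166, -0.13408184, -0.20239476],
       [ 0.20123442,  0.02229402, -0.97928938]]), 't': array([-0.06231543,  0.58747993,  0.68146958])} [0.44123187 0.00184058 0.78659247]
scene {'mtx': array([[386.62597094,   0.        , 319.31280986],
       [  0.        , 386.62597094, 202.80380175],
       [  0.        ,   0.        ,   1.        ]]), 'R': array([[ 0.19494773,  0.98070022, -0.01491538],
       [ 0.54718704, -0.12136763, -0.82816438],
       [-0.81399123,  0.15328726, -0.56028679]]), 't': array([-0.12072842, -0.28903706,  1.40283764])} [ 1.3235906  -0.13171849  0.5448205 ]
```

View pics/top0.png

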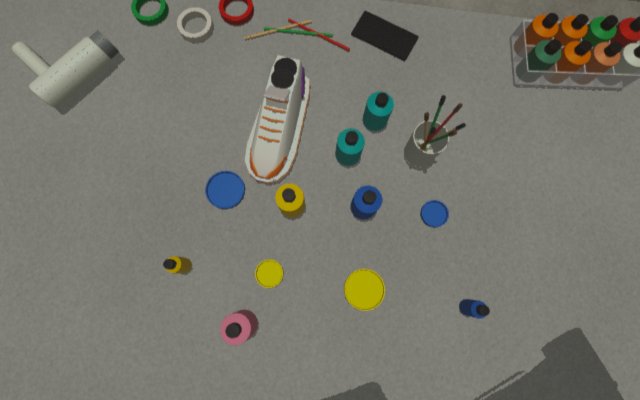

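View pics/scene0.png

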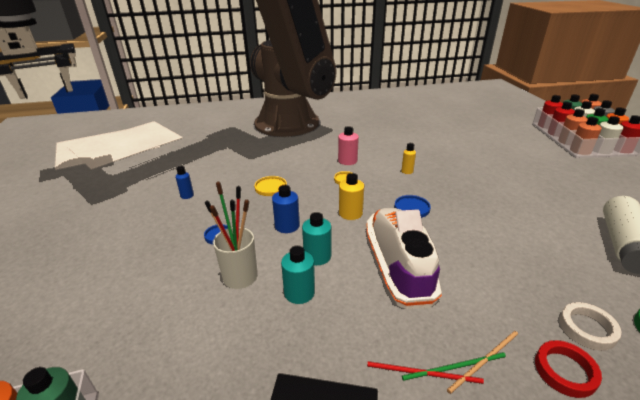

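Top view: bottles LY (290,197), LB (367,200), SY (172,264) and SB (480,310). Trays: LY (364,290), SY (269,273), LB (225,190) and SB (434,213). Pink stands at (236,327) and turquoise at (350,145) and (378,110). The scene view shows the caps at LY (351,180), LB (285,190), SY (410,147) and SB (181,170).

```bash
cat > h.py <<'E'
from plant import ctrl, imaging
import cv2, numpy as np
def ray(m,uv):
    d=m["R"].T@np.linalg.solve(m["mtx"],[uv[0],uv[1],1.]); return -m["R"].T@m["t"],d
def plane(m,uv,z):
    o,d=ray(m,uv); return o+d*(z-o[2])/d[2]
def tri(m1,u1,m2,u2):
    o1,d1=ray(m1,u1);o2,d2=ray(m2,u2)
    s=np.linalg.lstsq(np.c_[d1,-d2],o2-o1,rcond=None)[0]
    a=o1+s[0]*d1;b=o2+s[1]*d2; return (a+b)/2,np.linalg.norm(a-b)
def mask(p,kind):
    h=cv2.cvtColor(p,cv2.COLOR_BGR2HSV)
    return {"y":cv2.inRange(h,(20,130,70),(34,255,255)),"b":cv2.inRange(h,(105,130,40),(125,255,255)),
            "k":cv2.inRange(h,(0,0,0),(180,255,45))}[kind]
def blob(p,kind,uv,r=14):
    "blob of this kind nearest uv: centroid, area, bounding-box, contour"
    n,l,s,c=cv2.connectedComponentsWithStats(mask(p,kind))
    k=[i for i in range(1,n) if s[i,4]>15]
    i=min(k,key=lambda i:np.hypot(*(c[i]-uv)))
    ct=max(cv2.findContours((l==i).astype(np.uint8),0,cv2.CHAIN_APPROX_NONE)[0],key=len)
    return c[i],s[i],ct
E
python3 - <<'E'
from h import *
P={n:cv2.imread(f"pics/{n}0.png") for n in("top","scene")};M={n:imaging.camera_model(n) for n in P};D=np.load("top0.npy")
caps=dict(LY=((290,196),(351,179)),LB=((369,198),(285,190)),SY=((169,264),(410,147)),SB=((482,311),(181,170)))
for k,(a,b) in caps.items():
    ca,sa,_=blob(P["top"],"k",a);cb,sb,_=blob(P["scene"],"k",b)
    X,g=tri(M["top"],ca,M["scene"],cb)
    zt=.105 if k[0]=="L" else .085
    print(k,ca.round(1),sa,cb.round(1),sb,"tri",X.round(4),round(g,4),"pl",plane(M["top"],ca,zt).round(4))
    u=ca.round().astype(int);q=np.linalg.solve(M["top"]["mtx"],[*ca,1])*D[u[1],u[0]];print("   depth",(M["top"]["R"].T@(q-M["top"]["t"])).round(4))
for k,a,b in(("LY",(364,290),(270,186)),("SY",(269,273),(343,178)),("LB",(225,190),(412,206)),("SB",(434,213),(215,234))):
    c,s,ct=blob(P["top"],k[1].lower(),a);e=cv2.fitEllipse(ct)
    w=cv2.fitEllipse(np.array([plane(M["top"],x,.012)[:2]*1000 for x in ct[:,0]],np.float32))
    c2,s2,ct2=blob(P["scene"],k[1].lower(),b);e2=cv2.fitEllipse(ct2)
    X,g=tri(M["top"],e[0],M["scene"],e2[0])
    print(k,s,"plane",np.round(w[0],1),np.round(w[1],1),"tri",X.round(4),round(g,4),s2)
E
```

```text
LY [366.5 201. ] [363 197  10   7  22] [351.6 178.5] [347 174  10  10  89] tri [ 6.143e-01 -2.000e-04  1.262e-01] 0.1447 pl [ 0.5981 -0.0717  0.105 ]
   depth [ 0.5986 -0.0719  0.1031]
LB [366.5 201. ] [363 197  10   7  22] [284.1 191. ] [279 186  11  11 104] tri [ 0.6014 -0.0737  0.0906] 0.0008 pl [ 0.5981 -0.0717  0.105 ]
   depth [ 0.5986 -0.0719  0.1031]
SY [169.1 263.8] [164 260  12   8  60] [409.6 146.6] [407 144   6   6  35] tri [0.4291 0.2896 0.0771] 0.0009 pl [0.4291 0.286  0.085 ]
   depth [0.4291 0.2868 0.0829]
SB [482.3 309.8] [477 305  12  10  92] [180.5 169.9] [177 166   8   8  49] tri [ 0.4254 -0.3141  0.0774] 0.0011 pl [ 0.4256 -0.3113  0.085 ]
   depth [ 0.4255 -0.3116  0.0843]
LY [ 344  269   41   42 1358] plane [432.2 -97.6] [83.3 84. ] tri [ 0.4316 -0.099   0.008 ] 0.0018 [254 176  33  20 466]
SY [255 259  28  29 642] plane [437.5 104.9] [57.3 57.9] tri [ 0.4377  0.1178 -0.0537] 0.0085 [ 334  171   30   49 1000]
LB [ 206  171   38   38 1126] plane [603.3 230.6] [81.6 83.3] tri [0.6038 0.2333 0.0107] 0.0047 [395 196  35  21 454]
SB [421 201  28  26 559] plane [ 612.7 -231.1] [55.2 58.1] tri [ 0.6135 -0.2388  0.0078] 0.0125 [204 225  16  19 168]
```

```bash
python3 - <<'E'
from h import *
P={n:cv2.imread(f"pics/{n}0.png") for n in("top","scene")};M={n:imaging.camera_model(n) for n in P}
h=cv2.cvtColor(P["top"],cv2.COLOR_BGR2HSV)
print(h[192:202:3,284:297:3].tolist());
def cap(uv,w=13):
    m=np.zeros(h.shape[:2],np.uint8);cv2.circle(m,uv,w,255,-1)
    m&=cv2.inRange(h[...,2],0,75)
    n,l,s,c=cv2.connectedComponentsWithStats(m);i=1+np.argmax(s[1:,4]);return c[i],s[i]
for k,uv,b in(("LY",(290,196),(351.6,178.5)),("LB",(369,198),(284.1,191)),("PK",(234,331),None),("T1",(350,139),None),("T2",(381,100),None)):
    c,s=cap(uv,10); print(k,c.round(1),s,plane(M["top"],c,.105).round(4), tri(M["top"],c,M["scene"],b) if b else "")
print("sneaker/cup pts z.06:",[plane(M["top"],u,z).round(3)[:2].tolist() for u,z in(((265,180),.02),((250,160),.02),((305,100),.04),((285,60),.12),((431,138),.095),((408,100),.0),((433,155),0.095))])
cv2.imwrite("pics/c.png",cv2.resize(P["top"][80:240,220:460],None,fx=3.3,fy=3.3,interpolation=cv2.INTER_CUBIC))
E
```

```text
[[[30, 21, 49], [18, 25, 52], [15, 19, 53], [25, 29, 53], [26, 255, 177]], [[20, 15, 52], [30, 19, 54], [15, 28, 55], [30, 25, 51], [26, 255, 172]], [[30, 29, 53], [10, 14, 54], [15, 18, 57], [24, 31, 41], [26, 255, 173]], [[25, 235, 137], [23, 121, 59], [25, 120, 53], [25, 231, 137], [26, 255, 177]]]
LY [288.4 195.1] [283 189  12  13 128] [0.5891 0.0789 0.105 ] (array([0.59116773, 0.0809402 , 0.09634581]), np.float64(0.0020816943374195374))
LB [368.8 197.2] [362 191  14  14 148] [ 0.6061 -0.0752  0.105 ] (array([ 0.60859007, -0.07548453,  0.09524111]), np.float64(0.001592228315920964))
PK [233.1 329.8] [226 323  15  15 168] [0.3309 0.1392 0.105 ] 
T1 [351.1 137.9] [345 131  13  15 150] [ 0.722  -0.0271  0.105 ] 
T2 [381.4  99.8] [375  93  14  15 153] [ 0.8127 -0.0786  0.105 ] 
sneaker/cup pts z.06: [[0.634, 0.145], [0.675, 0.185], [0.824, 0.083], [0.865, 0.128], [0.748, -0.188], [0.878, -0.153], [0.713, -0.195]]
```

View pics/c.png

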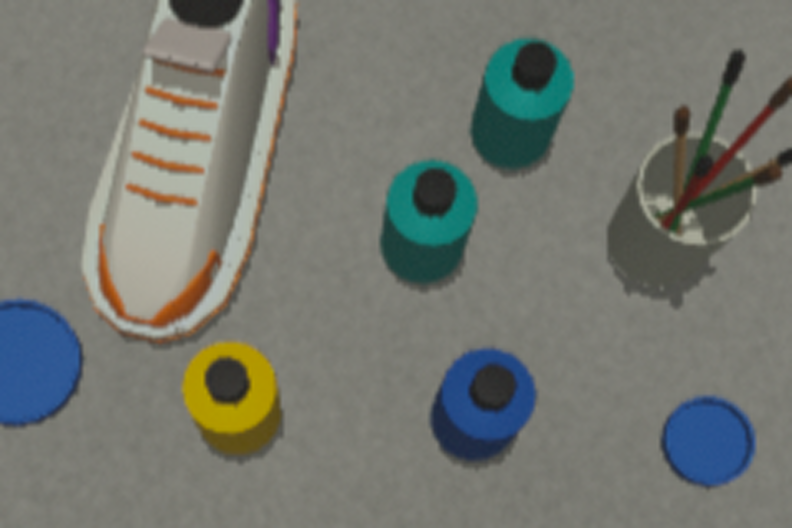

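The crop shows the LY, LB and turquoise caps clearly, with the sneaker toe close to both LY and the LB tray. I'll start with SB: approach above it and look from close by with the wrist camera.

```bash
python3 -m crank '[[[0.01,0.015,0],[0,0,0],1],[[0.02,0.03,0],[0,0,0],1],[[0.022,0.035,0],[0,0,0],1],[[0.025,0.04,0],[0,0,0],1],[[0.025,0.04,0],[0,0,0],1],[[0.025,0.04,0],[0,0,0],1],[[0.025,0.04,0],[0,0,0],1],[[0.025,0.037,0],[0,0,0],1],[[0.02,0.03,0],[0,0,0],1],[[0.01,0.015,0],[0,0,0],1],[[0.005,0.005,0],[0,0,0],1],[[0,0,0],[0,0,0],1]]'
python3 - <<'E'
from h import *
m=imaging.camera_model("wrist");p,d=imaging.snapshot("wrist");cv2.imwrite("pics/w1.png",p)
X=np.array([.4255,-.3125,.085]);q=m["mtx"]@(m["R"]@X+m["t"]);print(q[:2]/q[2],-m["R"].T@m["t"],m["R"].round(2))
E
```

```text
clock: 1.3
tool_pos: [0.4258, -0.3124, 0.2026]
orientation: [180.0, 0.0, -161.5]
force: [-0.2, 0.0, 0.2]
opening: 0.0875
gripper_force: 0.0
[321.19137175 189.74162168] [ 0.35910937 -0.33445452  0.38507824] [[-0.32  0.95  0.  ]
 [ 0.92  0.31  0.26]
 [ 0.25  0.08 -0.97]]
```

View pics/w1.png

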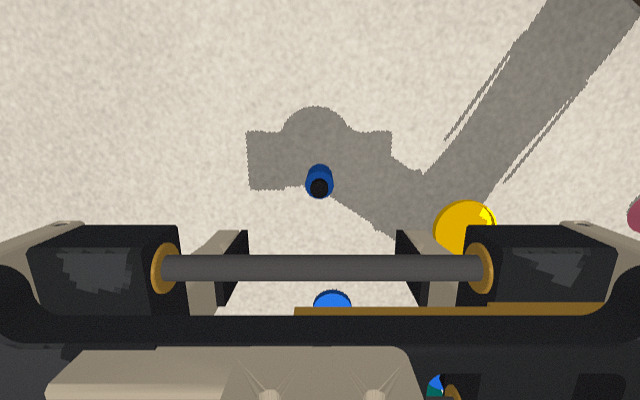

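The SB cap is at (319,188) in the wrist picture and I predicted (321,190), so the estimate is within about 2 mm. The wrist position agrees with the two-view position, so I'll descend and grasp.

```bash
python3 -m crank '[[[0,0,-0.02],[0,0,0],1],[[0,0,-0.03],[0,0,0],1],[[0,0,-0.03],[0,0,0],1],[[0,0,-0.03],[0,0,0],1],[[0,0,-0.03],[0,0,0],1],[[0,0,-0.02],[0,0,0],1],[[0,0,-0.011],[0,0,0],1],[[0,0,0],[0,0,0],-0.2],[[0,0,0],[0,0,0],-0.4],[[0,0,0],[0,0,0],-0.6],[[0,0,0],[0,0,0],-1],[[0,0,0],[0,0,0],-1]]'
python3 -m crank '[[[0,0,0],[0,0,0],-1],[[0,0,0],[0,0,0],-1],[[0,0,0],[0,0,0],-1],[[0,0,0.01],[0,0,0],-1],[[0,0,0.02],[0,0,0],-1],[[0,0,0.02],[0,0,0],-1],[[0,0,0.01],[0,0,0],-1]]'
```

```text
clock: 2.55
tool_pos: [0.426, -0.3135, 0.0325]
orientation: [-180.0, 0.1, -161.6]
force: [-0.0, 0.1, 0.5]
opening: 0.0529
gripper_force: 0.0
clock: 3.25
tool_pos: [0.4263, -0.3137, 0.0938]
orientation: [-179.9, 0.1, -161.5]
force: [0.9, -0.0, -0.1]
opening: 0.0323
gripper_force: 30.0
```

```bash
python3 -m crank '[[[0.007,0.004,0],[0,0,0],-1],[[0.015,0.007,0],[0,0,0],-1],[[0.02,0.009,0],[0,0,0],-1],[[0.024,0.01,0],[0,0,0],-1],[[0.025,0.011,0],[0,0,0],-1],[[0.025,0.011,0],[0,0,0],-1],[[0.024,0.01,0],[0,0,0],-1],[[0.02,0.009,0],[0,0,0],-1],[[0.015,0.007,0],[0,0,0],-1],[[0.009,0.003,0],[0,0,0],-1],[[0.003,0.001,0],[0,0,0],-1],[[0,0,0],[0,0,0],-1]]'
cat > look.py <<'E'
import sys
from h import *
n,box,f=sys.argv[1],[int(x) for x in sys.argv[2].split(",")],sys.argv[3]
p,d=imaging.snapshot(n);cv2.imwrite(f"raw_{f}",p);x,y,w,h=box
s=min(800/w,600/h);cv2.imwrite("pics/"+f,cv2.resize(p[y:y+h,x:x+w],None,fx=s,fy=s,interpolation=cv2.INTER_CUBIC))
E
python3 look.py scene 130,130,200,150 s2.png
```

```text
clock: 4.45
tool_pos: [0.6124, -0.2312, 0.0912]
orientation: [180.0, -0.0, -161.6]
force: [-0.8, 0.1, -0.7]
opening: 0.0321
gripper_force: 30.0
```

View pics/s2.png

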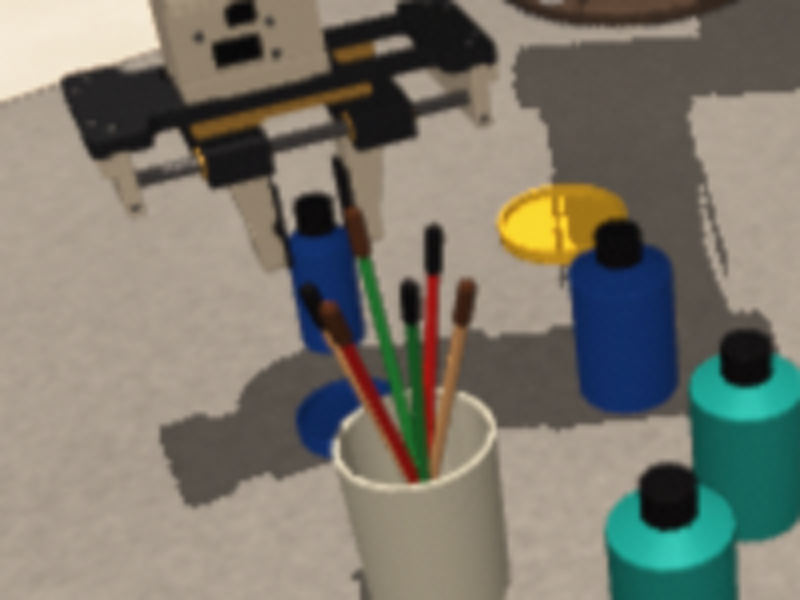

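The SB bottle hangs upright between the fingers, with its cap at about (208.5,183) and its base at about (212,217). The tray is below it, partly hidden by the cup. I'll check its height and centring from this picture.

```bash
python3 - <<'E'
from h import *
m=imaging.camera_model("scene")
for uv,x in(((208.5,183),.612+.006),((212.5,217.3),.612+.015)):
    o,d=ray(m,uv);print((o+d*(x-o[0])/d[0]).round(4))
E
python3 -m crank '[[[0.001,-0.001,-0.01],[0,0,0],-1],[[0,0,-0.015],[0,0,0],-1],[[0,0,-0.012],[0,0,0],-1],[[0,0,-0.006],[0,0,0],-1],[[0,0,-0.004],[0,0,0],-1],[[0,0,0],[0,0,0],-1]]'
```

```text
[ 0.618  -0.2273  0.1412]
[ 0.627  -0.2322  0.0621]
clock: 5.1
tool_pos: [0.6131, -0.2323, 0.0438]
orientation: [180.0, -0.1, -161.6]
force: [0.1, -0.2, -0.6]
opening: 0.0327
gripper_force: 30.0
```

```bash
python3 -m crank '[[[0,0,-0.003],[0,0,0],-1],[[0,0,-0.002],[0,0,0],-1],[[0,0,0],[0,0,0],-1]]'; python3 -m crank '[[[0,0,-0.0015],[0,0,0],-1],[[0,0,0],[0,0,0],-1],[[0,0,0],[0,0,0],-1]]'
```

```text
clock: 5.4
tool_pos: [0.6134, -0.2323, 0.0396]
orientation: [180.0, 0.0, -161.6]
force: [-0.2, -0.4, -0.8]
opening: 0.0321
gripper_force: 30.0
clock: 5.7
tool_pos: [0.6135, -0.2323, 0.0383]
orientation: [-180.0, 0.0, -161.6]
force: [-0.5, 1.0, -0.8]
opening: 0.0324
gripper_force: 30.0
```

```bash
python3 -m crank '[[[0,0,-0.001],[0,0,0],-1],[[0,0,0],[0,0,0],-1]]'; python3 -m crank '[[[0,0,-0.001],[0,0,0],-1],[[0,0,0],[0,0,0],-1]]'
```

```text
clock: 5.9
tool_pos: [0.6134, -0.2323, 0.0371]
orientation: [180.0, -0.0, -161.6]
force: [-0.1, 0.7, 0.7]
opening: 0.0326
gripper_force: 30.0
clock: 6.1
tool_pos: [0.6134, -0.2323, 0.036]
orientation: [180.0, -0.0, -161.6]
force: [-0.0, -0.7, -1.6]
opening: 0.0321
gripper_force: 30.0
```

```bash
python3 -m crank '[[[0,0,-0.001],[0,0,0],-1],[[0,0,0],[0,0,0],-1]]'; python3 -m crank '[[[0,0,-0.0008],[0,0,0],-1],[[0,0,0],[0,0,0],-1]]'
```

```text
clock: 6.3
tool_pos: [0.6139, -0.2324, 0.0358]
orientation: [-180.0, 0.0, -161.5]
force: [-1.2, 0.2, 3.0]
opening: 0.0319
gripper_force: 30.0
clock: 6.5
tool_pos: [0.6143, -0.2325, 0.0357]
orientation: [-179.9, 0.1, -161.5]
force: [-0.9, 1.5, 7.8]
opening: 0.0324
gripper_force: 30.0
```

Contact: Fz rises at TCP z = 0.036, as expected. Release, then go above LB.

```bash
python3 -m crank '[[[0,0,0.0008],[0,0,0],-0.1],[[0,0,0],[0,0,0],0.2],[[0,0,0],[0,0,0],0.5],[[0,0,0],[0,0,0],0.6],[[0,0,0.01],[0,0,0],0.6],[[0,0,0.02],[0,0,0],0.6],[[0,0,0.03],[0,0,0],0.6],[[0,0,0.04],[0,0,0],1],[[0,0,0.03],[0,0,0],1],[[0,0.01,0.015],[0,0,0],1],[[-0.001,0.025,0],[0,0,0],1],[[-0.001,0.03,0],[0,0,0],1]]'
python3 -m crank '[[[-0.002,0.03,0],[0,0,0],1],[[-0.002,0.03,0],[0,0,0],1],[[-0.001,0.02,0],[0,0,0],1],[[-0.0005,0.012,0],[0,0,0],1],[[0,0,0],[0,0,0],1],[[0,0,0],[0,0,0],1]]'
python3 - <<'E'
from h import *
m=imaging.camera_model("wrist");p,d=imaging.snapshot("wrist");cv2.imwrite("pics/w2.png",p)
q=m["mtx"]@(m["R"]@np.array([.607,-.075,.105])+m["t"]);print(q[:2]/q[2])
M=imaging.camera_model("top");p=imaging.snapshot("top")[0];cv2.imwrite("raw_t2.png",p)
c,s,_=blob(p,"k",(436,208));print(c,s,plane(M,c,.089))
E
```

```text
clock: 7.7
tool_pos: [0.6112, -0.1669, 0.1807]
orientation: [180.0, 0.0, -161.7]
force: [0.4, 0.2, 0.5]
opening: 0.0872
gripper_force: 0.0
clock: 8.3
tool_pos: [0.6059, -0.0754, 0.1801]
orientation: [-180.0, -0.0, -161.5]
force: [0.2, 0.5, -0.2]
opening: 0.0879
gripper_force: 0.0
[321.14750734 201.66248328]
[224.26677923 324.26973407] [ 207  236   35  164 2369] [0.33565163 0.16021948 0.089     ]
```

View pics/w2.png

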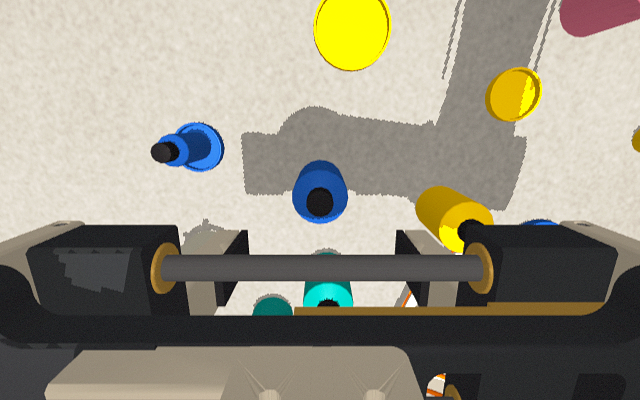

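SB stands upright in its tray, cap (164,152). The LB cap is at (320,202), where I predicted it. Descend, grip and lift.

```bash
python3 -m crank '[[[0.001,0,-0.02],[0,0,0],1],[[0,0,-0.03],[0,0,0],1],[[0,0,-0.03],[0,0,0],1],[[0,0,-0.025],[0,0,0],1],[[0,0,-0.02],[0,0,0],1],[[0,0,-0.009],[0,0,0],1],[[0,0,0],[0,0,0],0.6],[[0,0,0],[0,0,0],0.4],[[0,0,0],[0,0,0],0],[[0,0,0],[0,0,0],-0.5],[[0,0,0],[0,0,0],-1],[[0,0,0],[0,0,0],-1]]'
python3 -m crank '[[[0,0,0],[0,0,0],-1],[[0,0,0],[0,0,0],-1]]'
```

```text
clock: 9.6
tool_pos: [0.6078, -0.0754, 0.0472]
orientation: [-180.0, 0.1, -161.5]
force: [-0.2, -0.5, 4.2]
opening: 0.0564
gripper_force: 30.0
clock: 9.8
tool_pos: [0.6078, -0.0754, 0.0472]
orientation: [-180.0, 0.1, -161.5]
force: [-0.5, -1.2, 5.1]
opening: 0.0567
gripper_force: 30.0
```

```bash
python3 -m crank '[[[0,0,0.01],[0,0,0],-1],[[0,0,0.02],[0,0,0],-1],[[0,0,0.025],[0,0,0],-1],[[0,0,0.025],[0,0,0],-1],[[0,0,0.025],[0,0,0],-1],[[0,0,0.02],[0,0,0],-1],[[0,0.008,0.015],[0,0,0],-1],[[0,0.016,0],[0,0,-3],-1],[[0,0.022,0],[0,0,-5],-1],[[-0.001,0.024,0],[0,0,-5],-1],[[-0.001,0.026,0],[0,0,-5],-1],[[-0.001,0.026,0],[0,0,-5],-1]]'
python3 -m crank '[[[-0.001,0.026,0],[0,0,-5],-1],[[0,0.026,0],[0,0,-5],-1],[[0,0.026,0],[0,0,-5],-1],[[0,0.026,0],[0,0,-5],-1],[[0,0.024,0],[0,0,-5],-1],[[0,0.022,0],[0,0,0],-1],[[0,0.018,0],[0,0,0],-1],[[0,0.012,0],[0,0,0],-1],[[0,0.005,0],[0,0,0],-1],[[0,0,0],[0,0,0],-1]]'
python3 -c "
from h import *
m=imaging.camera_model('wrist');p,d=imaging.snapshot('wrist');cv2.imwrite('pics/w3.png',p)
q=m['mtx']@(m['R']@np.array([.6035,.231,.012])+m['t']);print(q[:2]/q[2])"
```

```text
clock: 11.0
tool_pos: [0.6032, 0.0476, 0.1862]
orientation: [180.0, -0.1, 175.2]
force: [0.4, 0.1, -1.0]
opening: 0.0566
gripper_force: 30.0
clock: 12.0
tool_pos: [0.6028, 0.2319, 0.186]
orientation: [-180.0, -0.0, 150.5]
force: [0.0, -0.5, -1.9]
opening: 0.0568
gripper_force: 30.0
[321.05780164 181.0428093 ]
```

View pics/w3.png

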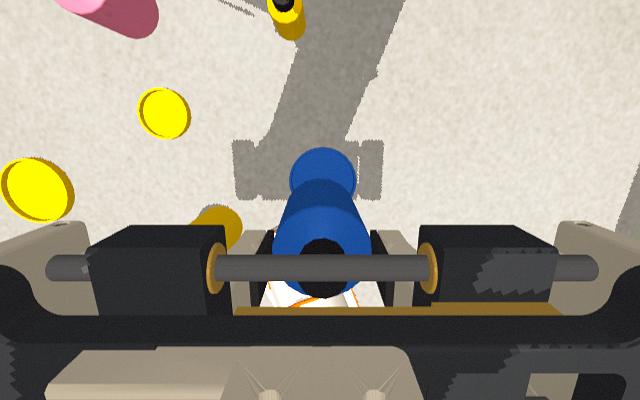

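The LB tray at (322,178) lies straight below the held bottle. Lower it.

```bash
python3 -m crank '[[[0,-0.001,-0.01],[0,0,0],-1],[[0,0,-0.02],[0,0,0],-1],[[0,0,-0.025],[0,0,0],-1],[[0,0,-0.025],[0,0,0],-1],[[0,0,-0.02],[0,0,0],-1],[[0,0,-0.015],[0,0,0],-1],[[0,0,-0.009],[0,0,0],-1],[[0,0,-0.004],[0,0,0],-1],[[0,0,-0.003],[0,0,0],-1],[[0,0,0],[0,0,0],-1],[[0,0,-0.001],[0,0,0],-1],[[0,0,0],[0,0,0],-1]]'
python3 -m crank '[[[0,0,-0.001],[0,0,0],-1],[[0,0,0],[0,0,0],-1]]';python3 -m crank '[[[0,0,-0.001],[0,0,0],-1],[[0,0,0],[0,0,0],-1]]'
```

```text
clock: 13.25
tool_pos: [0.6032, 0.2309, 0.0547]
orientation: [180.0, 0.0, 150.4]
force: [-0.5, 0.4, -1.6]
opening: 0.0568
gripper_force: 30.0
clock: 13.45
tool_pos: [0.603, 0.2307, 0.0533]
orientation: [180.0, 0.0, 150.4]
force: [0.8, -0.3, -1.4]
opening: 0.0567
gripper_force: 30.0
clock: 13.65
tool_pos: [0.6029, 0.2306, 0.0521]
orientation: [-180.0, -0.0, 150.4]
force: [0.3, -0.5, -1.0]
opening: 0.0565
gripper_force: 30.0
```

```bash
python3 -m crank '[[[0,0,-0.001],[0,0,0],-1],[[0,0,0],[0,0,0],-1]]';python3 -m crank '[[[0,0,-0.0008],[0,0,0],-1],[[0,0,0],[0,0,0],-1]]'
```

```text
clock: 13.85
tool_pos: [0.6031, 0.2307, 0.0513]
orientation: [180.0, 0.0, 150.4]
force: [0.2, 0.1, -0.4]
opening: 0.0567
gripper_force: 30.0
clock: 14.05
tool_pos: [0.6033, 0.2306, 0.0512]
orientation: [180.0, 0.0, 150.5]
force: [-2.0, -1.4, 5.1]
opening: 0.0569
gripper_force: 30.0
```

```bash
python3 -m crank '[[[0,0,0.0008],[0,0,0],0.5],[[0,0,0],[0,0,0],0.8],[[0,0,0],[0,0,0],0.9],[[0,0,0],[0,0,0],0.9],[[0,0,0.01],[0,0,0],0.9],[[0,0,0.02],[0,0,0],0.9],[[0,0,0.03],[0,0,0],0.9],[[0,0,0.03],[0,0,0],1],[[0,0,0.03],[0,0,0],1],[[0,-0.01,0.01],[0,0,5],1],[[-0.001,-0.02,0],[0,0,8],1],[[-0.002,-0.025,0],[0,0,8],1]]'
python3 -m crank '[[[-0.003,-0.028,0],[0,0,8],1],[[-0.003,-0.028,0],[0,0,8],1],[[-0.002,-0.02,0],[0,0,8],1],[[-0.002,-0.015,0],[0,0,3],1],[[0,-0.005,0],[0,0,0],1],[[0,0,0],[0,0,0],1]]'
python3 -c "
from h import *
m=imaging.camera_model('wrist');p,d=imaging.snapshot('wrist');cv2.imwrite('pics/w4.png',p)
q=m['mtx']@(m['R']@np.array([.590,.080,.105])+m['t']);print(q[:2]/q[2])"
```

```text
clock: 15.25
tool_pos: [0.6002, 0.1758, 0.1825]
orientation: [179.9, 0.1, 171.8]
force: [-0.1, -0.8, 0.6]
opening: 0.0877
gripper_force: 0.0
clock: 15.85
tool_pos: [0.5902, 0.0793, 0.1818]
orientation: [180.0, 0.0, -161.7]
force: [-0.3, -0.2, -0.8]
opening: 0.0872
gripper_force: 0.0
[321.86682772 199.95815965]
```

View pics/w4.png

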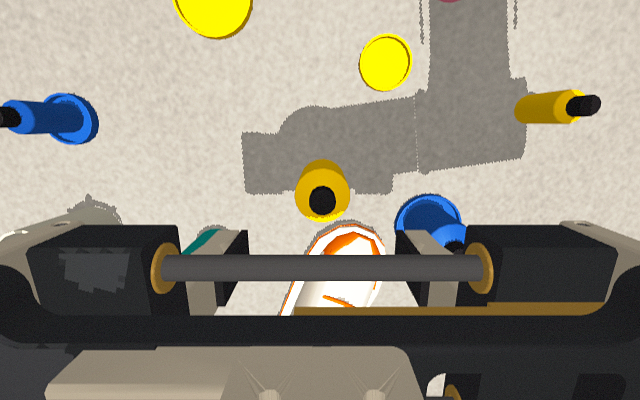

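LB stands in its tray at (430,215). The LY cap is at (322,200), as predicted, and the sneaker is clear of the fingers. Grip LY.

```bash
python3 -m crank '[[[0,0.001,-0.02],[0,0,0],1],[[0,0,-0.03],[0,0,0],1],[[0,0,-0.03],[0,0,0],1],[[0,0,-0.025],[0,0,0],1],[[0,0,-0.02],[0,0,0],1],[[0,0,-0.01],[0,0,0],1],[[0,0,0],[0,0,0],0.6],[[0,0,0],[0,0,0],0.4],[[0,0,0],[0,0,0],0],[[0,0,0],[0,0,0],-0.5],[[0,0,0],[0,0,0],-1],[[0,0,0],[0,0,0],-1]]'
python3 -m crank '[[[0,0,0],[0,0,0],-1],[[0,0,0],[0,0,0],-1]]'
```

```text
clock: 17.1
tool_pos: [0.5907, 0.0808, 0.0471]
orientation: [-180.0, 0.1, -161.6]
force: [0.7, 0.1, 4.4]
opening: 0.0569
gripper_force: 30.0
clock: 17.3
tool_pos: [0.5908, 0.0808, 0.0471]
orientation: [-180.0, 0.1, -161.6]
force: [0.5, -0.2, 6.6]
opening: 0.0565
gripper_force: 30.0
```

```bash
python3 -m crank '[[[0,0,0.01],[0,0,0],-1],[[0,0,0.02],[0,0,0],-1],[[0,0,0.025],[0,0,0],-1],[[-0.005,-0.006,0.015],[0,0,0],-1],[[-0.01,-0.012,0],[0,0,0],-1],[[-0.015,-0.017,0],[0,0,0],-1],[[-0.02,-0.022,0],[0,0,0],-1],[[-0.02,-0.022,0],[0,0,0],-1],[[-0.02,-0.022,0],[0,0,0],-1],[[-0.02,-0.022,0],[0,0,0],-1],[[-0.018,-0.02,0],[0,0,0],-1],[[-0.015,-0.017,0],[0,0,0],-1]]'
python3 -m crank '[[[-0.01,-0.012,0],[0,0,0],-1],[[-0.004,-0.005,0],[0,0,0],-1],[[0,0,0],[0,0,0],-1],[[0,0,0],[0,0,0],-1]]'
```

```text
clock: 18.5
tool_pos: [0.444, -0.0809, 0.1152]
orientation: [180.0, -0.1, -161.6]
force: [-0.1, 0.2, -1.2]
opening: 0.0565
gripper_force: 30.0
clock: 18.9
tool_pos: [0.4337, -0.0961, 0.1162]
orientation: [-180.0, 0.0, -161.6]
force: [0.9, 0.0, -1.2]
opening: 0.0569
gripper_force: 30.0
```

```bash
python3 -m crank '[[[-0.001,-0.001,-0.008],[0,0,0],-1],[[-0.0005,-0.001,-0.015],[0,0,0],-1],[[0,0,-0.015],[0,0,0],-1],[[0,0,-0.012],[0,0,0],-1],[[0,0,-0.006],[0,0,0],-1],[[0,0,-0.004],[0,0,0],-1],[[0,0,-0.002],[0,0,0],-1],[[0,0,0],[0,0,0],-1],[[0,0,0],[0,0,0],-1]]'
python3 -m crank '[[[0,0,-0.001],[0,0,0],-1],[[0,0,0],[0,0,0],-1]]';python3 -m crank '[[[0,0,-0.001],[0,0,0],-1],[[0,0,0],[0,0,0],-1]]'
```

```text
clock: 19.8
tool_pos: [0.4318, -0.0983, 0.0545]
orientation: [-180.0, 0.0, -161.6]
force: [0.0, 0.2, -1.8]
opening: 0.0569
gripper_force: 30.0
clock: 20.0
tool_pos: [0.4316, -0.0983, 0.0534]
orientation: [-180.0, 0.0, -161.6]
force: [-0.3, 0.3, -1.6]
opening: 0.057
gripper_force: 30.0
clock: 20.2
tool_pos: [0.4314, -0.0983, 0.0522]
orientation: [180.0, 0.0, -161.6]
force: [-0.4, 0.3, -1.2]
opening: 0.0568
gripper_force: 30.0
```

```bash
python3 -m crank '[[[0,0,-0.001],[0,0,0],-1],[[0,0,0],[0,0,0],-1]]';python3 -m crank '[[[0,0,-0.0008],[0,0,0],-1],[[0,0,0],[0,0,0],-1]]'
```

```text
clock: 20.4
tool_pos: [0.4316, -0.0984, 0.0512]
orientation: [-180.0, 0.0, -161.6]
force: [0.3, 0.4, 0.1]
opening: 0.0564
gripper_force: 30.0
clock: 20.6
tool_pos: [0.4321, -0.0983, 0.0511]
orientation: [-180.0, 0.1, -161.5]
force: [-1.2, -0.4, 8.3]
opening: 0.0568
gripper_force: 30.0
```

On the floor. Release and go above SY.

```bash
python3 -m crank '[[[0,0,0.0008],[0,0,0],0.5],[[0,0,0],[0,0,0],0.8],[[0,0,0],[0,0,0],0.9],[[0,0,0],[0,0,0],0.9],[[0,0,0.01],[0,0,0],0.9],[[0,0,0.02],[0,0,0],0.9],[[0,0,0.03],[0,0,0],0.9],[[0,0,0.03],[0,0,0],1],[[0,0,0.03],[0,0,0],1],[[0,0.01,0.01],[0,0,0],1],[[0,0.025,0],[0,0,0],1],[[0,0.03,0],[0,0,0],1]]'
python3 -m crank '[[[0,0.035,0],[0,0,0],1],[[0,0.04,0],[0,0,0],1],[[0,0.04,0],[0,0,0],1],[[0,0.04,0],[0,0,0],1],[[0,0.04,0],[0,0,0],1],[[0,0.04,0],[0,0,0],1],[[0,0.035,0],[0,0,0],1],[[-0.001,0.025,0],[0,0,0],1],[[-0.001,0.016,0],[0,0,0],1],[[-0.001,0.008,0],[0,0,0],1],[[0,0.001,0],[0,0,0],1],[[0,0,0],[0,0,0],1]]'
python3 -c "
from h import *
m=imaging.camera_model('wrist');p,d=imaging.snapshot('wrist');cv2.imwrite('pics/w5.png',p)
q=m['mtx']@(m['R']@np.array([.429,.2865,.085])+m['t']);print(q[:2]/q[2])"
```

```text
clock: 21.8
tool_pos: [0.4313, -0.0329, 0.1819]
orientation: [180.0, 0.1, -161.7]
force: [0.6, 0.6, -1.0]
opening: 0.0874
gripper_force: 0.0
clock: 23.0
tool_pos: [0.4283, 0.2859, 0.1811]
orientation: [-180.0, -0.0, -161.6]
force: [0.4, 0.3, 0.3]
opening: 0.0872
gripper_force: 0.0
[321.48232695 195.75701897]
```

View pics/w5.png

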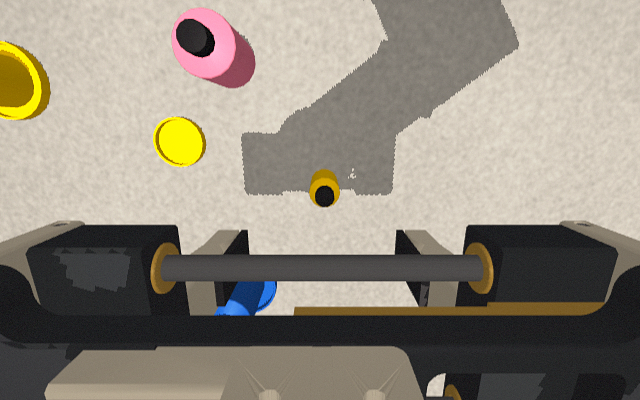

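The SY cap is at (324,196), within 2 mm of the prediction. Grip it, lift, and carry it to its tray.

```bash
python3 -m crank '[[[0,0.001,-0.02],[0,0,0],1],[[0,0,-0.03],[0,0,0],1],[[0,0,-0.03],[0,0,0],1],[[0,0,-0.03],[0,0,0],1],[[0,0,-0.025],[0,0,0],1],[[0,0,-0.014],[0,0,0],1],[[0,0,0],[0,0,0],0.4],[[0,0,0],[0,0,0],0],[[0,0,0],[0,0,0],-0.3],[[0,0,0],[0,0,0],-0.6],[[0,0,0],[0,0,0],-1],[[0,0,0],[0,0,0],-1]]'
python3 -m crank '[[[0,0,0],[0,0,0],-1],[[0,0,0],[0,0,0],-1],[[0,0,0],[0,0,0],-1]]'
```

```text
clock: 24.25
tool_pos: [0.4286, 0.2879, 0.0327]
orientation: [180.0, 0.0, -161.6]
force: [0.2, -0.7, -0.7]
opening: 0.045
gripper_force: 0.0
clock: 24.55
tool_pos: [0.4286, 0.2879, 0.0323]
orientation: [180.0, 0.0, -161.6]
force: [-0.9, 0.9, 1.6]
opening: 0.0319
gripper_force: 30.0
```

```bash
python3 -m crank '[[[0,0,0.01],[0,0,0],-1],[[0,0,0.02],[0,0,0],-1],[[0,0,0.02],[0,0,0],-1],[[0,-0.006,0.01],[0,0,0],-1],[[0.001,-0.015,0],[0,0,0],-1],[[0.001,-0.022,0],[0,0,0],-1],[[0.001,-0.025,0],[0,0,0],-1],[[0.002,-0.025,0],[0,0,0],-1],[[0.001,-0.025,0],[0,0,0],-1],[[0.001,-0.022,0],[0,0,0],-1],[[0.001,-0.018,0],[0,0,0],-1],[[0.001,-0.014,0],[0,0,0],-1]]'
python3 -m crank '[[[0,-0.007,0],[0,0,0],-1],[[0,-0.002,0],[0,0,0],-1],[[0,0,0],[0,0,0],-1],[[0,0,0],[0,0,0],-1]]'
```

```text
clock: 25.75
tool_pos: [0.4364, 0.1133, 0.0913]
orientation: [-180.0, -0.1, -161.6]
force: [-0.2, -0.2, 0.2]
opening: 0.032
gripper_force: 30.0
clock: 26.15
tool_pos: [0.4376, 0.1071, 0.0921]
orientation: [180.0, 0.0, -161.5]
force: [0.5, -0.0, 0.2]
opening: 0.0322
gripper_force: 30.0
```

Contact is expected at TCP z of about 0.036.

```bash
python3 -m crank '[[[0,-0.001,-0.008],[0,0,0],-1],[[0,-0.001,-0.015],[0,0,0],-1],[[0,0,-0.014],[0,0,0],-1],[[0,0,-0.008],[0,0,0],-1],[[0,0,-0.005],[0,0,0],-1],[[0,0,-0.002],[0,0,0],-1],[[0,0,0],[0,0,0],-1],[[0,0,0],[0,0,0],-1]]'
python3 -m crank '[[[0,0,-0.001],[0,0,0],-1],[[0,0,0],[0,0,0],-1]]';python3 -m crank '[[[0,0,-0.001],[0,0,0],-1],[[0,0,0],[0,0,0],-1]]'
```

```text
clock: 26.95
tool_pos: [0.4378, 0.1049, 0.0405]
orientation: [180.0, 0.0, -161.6]
force: [-0.3, 0.0, -0.8]
opening: 0.0322
gripper_force: 30.0
clock: 27.15
tool_pos: [0.4376, 0.1048, 0.0394]
orientation: [180.0, 0.0, -161.6]
force: [-0.3, 0.7, 0.3]
opening: 0.0323
gripper_force: 30.0
clock: 27.35
tool_pos: [0.4374, 0.1046, 0.0381]
orientation: [180.0, -0.0, -161.6]
force: [-0.1, -0.4, -0.3]
opening: 0.0322
gripper_force: 30.0
```

```bash
python3 -m crank '[[[0,0,-0.001],[0,0,0],-1],[[0,0,-0.001],[0,0,0],-1],[[0,0,0],[0,0,0],-1]]';python3 -m crank '[[[0,0,-0.0008],[0,0,0],-1],[[0,0,0],[0,0,0],-1]]'
```

```text
clock: 27.65
tool_pos: [0.4377, 0.1048, 0.0363]
orientation: [-180.0, 0.0, -161.6]
force: [-0.0, -0.1, 2.0]
opening: 0.0323
gripper_force: 30.0
clock: 27.85
tool_pos: [0.4383, 0.1051, 0.0361]
orientation: [-180.0, 0.1, -161.5]
force: [-1.8, -0.6, 9.2]
opening: 0.0318
gripper_force: 30.0
```

Contact. Release, rise and back off, then check the final arrangement.

```bash
python3 -m crank '[[[0,0,0.0008],[0,0,0],-0.1],[[0,0,0],[0,0,0],0.2],[[0,0,0],[0,0,0],0.5],[[0,0,0],[0,0,0],0.6],[[0,0,0.01],[0,0,0],0.6],[[0,0,0.02],[0,0,0],0.6],[[0,0,0.03],[0,0,0],0.6],[[0,0,0.04],[0,0,0],1],[[0,0,0.04],[0,0,0],1],[[0,0,0.03],[0,0,0],1],[[0,0.03,0.01],[0,0,0],1],[[0,0.04,0],[0,0,0],1]]'
python3 -m crank '[[[0,0.04,0],[0,0,0],1],[[0,0.04,0],[0,0,0],1],[[0,0.04,0],[0,0,0],1],[[0,0.04,0],[0,0,0],1],[[0,0.04,0],[0,0,0],1],[[0,0.04,0],[0,0,0],1],[[0,0.02,0],[0,0,0],1],[[0,0,0],[0,0,0],1],[[0,0,0],[0,0,0],1]]'
python3 look.py scene 150,120,320,190 sF.png; python3 look.py top 0,0,640,400 tF.png
python3 - <<'E'
from h import *
M=imaging.camera_model("top");p=cv2.imread("raw_tF.png");h=cv2.cvtColor(p,cv2.COLOR_BGR2HSV)
for k,x,y,z in(("LY",.432,-.098,.109),("SY",.4375,.105,.089),("LB",.6035,.231,.109),("SB",.613,-.232,.089)):
    q=M["mtx"]@(M["R"]@np.array([x,y,z])+M["t"]);u=q[:2]/q[2]
    m=np.zeros(h.shape[:2],np.uint8);cv2.circle(m,tuple(int(a) for a in u.round()),10,255,-1);m&=cv2.inRange(h[...,2],0,70)
    c=cv2.connectedComponentsWithStats(m);i=1+np.argmax(c[2][1:,4]) if c[0]>1 else 0;w=plane(M,c[3][i],z);print(k,c[2][i],(w-[x,y,z]).round(4))
E
```

```text
clock: 29.05
tool_pos: [0.4383, 0.1751, 0.2196]
orientation: [179.9, 0.3, -161.7]
force: [1.4, 0.2, 0.6]
opening: 0.0876
gripper_force: 0.0
clock: 29.95
tool_pos: [0.4371, 0.4346, 0.2162]
orientation: [-180.0, -0.0, -161.5]
force: [-0.1, 0.4, -0.2]
opening: 0.088
gripper_force: 0.0
LY [365 285  13  12 135] [ 0.0007  0.0005 -0.    ]
SY [259 268  10   9  76] [ 0.0008 -0.0004 -0.    ]
LB [208 172  14  15 154] [-0.0029 -0.0058 -0.    ]
SB [441 202  12  11  97] [-0.0024  0.001  -0.    ]
```

View pics/sF.png

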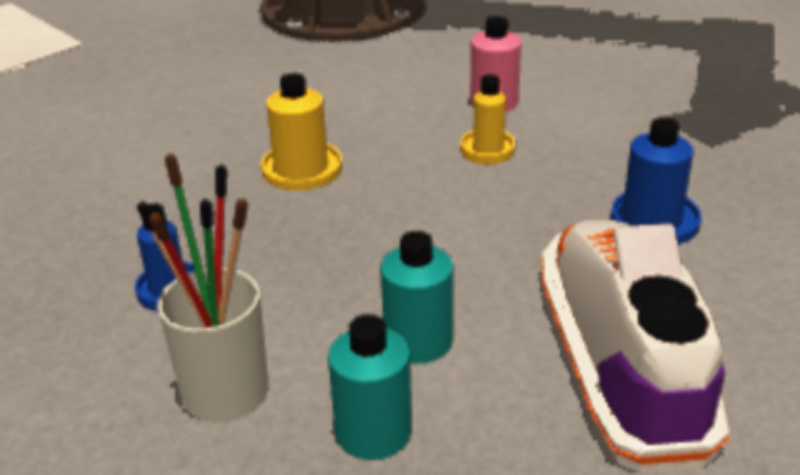

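View pics/tF.png

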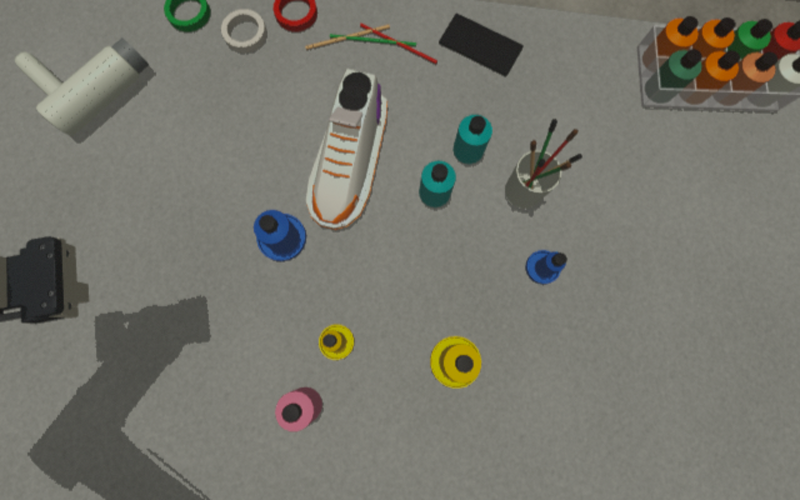

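Both views show all four bottles upright in their own trays, with caps within 7 mm of the tray centres. The sneaker, cup and look-alikes are where they were, and the arm is clear.

```bash
python3 -c "from plant import close_job; print(close_job())"
```

```text
the job is handed in; nothing more can be done
None
```

I handed the job in after about 30 s of the 96 s. All four paint bottles stand upright and released in their own trays (caps within 7 mm of tray centre in the last picture), and the sneaker and brush cup were not moved; the hand-in gave no verdict.

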